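# Set the battery tester to the tall pack's bay and start it

## Robot

A 6-joint arm with a two-finger parallel gripper is mounted at the origin on the work surface. World frame = base frame: x ahead of the robot, y to its left, z up, the work surface at z = 0. Lengths are in mm, angles in degrees, forces in N, time in s.
With the tool pointing down it reaches from about 300 to 850 mm from the base axis. Payload 4.2 kg.
Tool frame: the origin (TCP) lies midway between the tips of the shut fingers; the grasp point (between the pads) lies 19 mm behind it (env.tcp_to_grasp is the distance from the TCP to the grasp point, in mm); z points along the fingers, x is the direction in which the jaws open and shut, and the axes are right-handed (so a half turn about z gives the same grasp; the last joint's range is limited). The gripper opens to 91 mm and grips with 3 to 60 N. Pads are 32 mm wide; open, the fingers measure 118 mm over their backs; the gripper's body (76 mm by 178 mm) begins 60 mm behind the grasp point.
Start: joints at [75.573, 18.312, 89.639, -0, 72.044, -1.146], TCP at [132.096, 559.637, 213.976] pointing down, gripper open.
Joint ranges: [-177.97, 177.97], [-48.28, 115.42], [12.27, 149.76], [-77.06, 257.06], [2.81, 150.46], [-146.56, 146.56]. Speed limits (degrees/s): [147.25, 147.25, 180, 180, 180, 180].

## Interface

Orientations are given as [roll, pitch, yaw] about the fixed x, y, z axes, in that order (R = Rz(yaw) Ry(pitch) Rx(roll)).
In Python, from workcell import env gives the robot as it stands.
- The arm moves only by the tool drive_tool, never from a script. Its argument "motion" is a list of rows, each a list of 2 entries, a list of its own where there are three numbers: the shift along the world's x, y, z in m, then the turn, a rotation vector about the world's x, y, z in rad. In form: [[[dx, dy, dz], [wx, wy, wz]], ...]. A call has exactly 10 rows; each row shifts and turns the commanded pose from where the row before left it; what a row does not reach is not made up. A row lasts 1/12 s, in which the tool goes at most 41.7 mm and 7.16 degrees, less where a joint would pass 70% of its speed; a pose out of reach is approached as far as the arm can. A call is refused whole if a number of a shift passes 0.0417 or a number of a turn 0.125, either way. A call with a gripper value outside its range is refused whole. "claw" is the opening, from 0 (shut) to 1 (fully open), set as the call begins (left out, the last holds). The fingers move at their own pace and stop on an object; "force" is the grip in N (left out, the last holds). Time passes only in rows, so rows that do not move let the fingers close, or fill a call up. It gives the time, the measured TCP pose, the force and the opening at its end, in the units of the state.
- env.state(): the state, without advancing time (a new reading comes with each control period).
- env.grab_frame(name): name is "side" or "top"; returns the picture (384x512x3 uint8, red, green, blue); there is no depth.
- env.camera_params(name): a dict with "fov_y" (degrees; the focal length in pixels is half the picture's height over the tangent of half this angle, whatever the lens; pixels are square), "cx", "cy" (the principal point, pixels), "k1" (the pictures are not rectified: a ray, as slopes to the right and down, at radius r is drawn at 1 + k1 r^2 times it, then the intrinsics apply), "pose" (4x4, takes a point from camera to world coordinates). Camera axes: x right, y down, z forward; pixel columns grow to the right and rows downward; lengths in mm; the calibration is good to about 2 mm. A picture is of the moment at which its call begins. camera_params takes no time and is no camera call.
- env.job_done(): hands the job in, once; it reports no verdict.
The state is a dict: "time_s": time; "qpos": joint angles; "qvel": joint speeds; "effort": joint torques, N m; "ee_pos": TCP position; "ee_rot": TCP orientation; "force": force on the tool from outside, world axes, zero at the start; "torque": the same for the moment, N m; "gripper_width": finger opening in mm.
Only numpy, scipy, OpenCV 4.12 (cv2) and the standard library are available. Lean on these libraries where they do the work, as an engineer would, in place of code of your own. Each camera call takes 0.05 s, during which the arm holds its last target.

## Task

With a fingertip, push the pointer of the battery tester's selector round, click by click, until it stands on the position of the bay that holds the tall pack: one click per bay, counted from the off mark, bay one being the bay at the left end as the robot sees it, and empty bays counting too. Then press the start button right down and let it come back up, starting no other bay, and leave the packs standing in their bays and the other things on the desk where they are.

Things in the scene. Friction and masses are not known exactly. Their poses are not given: they have to be found in the camera images.
- station: Battery tester: a fixed grey box 260 x 260 mm; its flat top (deck) is 55 mm above the table. Origin: centre of its underside; z up, x from the selector towards the bays, y left. Yaw within 0.35 rad of the robot's. Across the far part of the deck, at x = +81 mm, lies a row of six open bays, 54 (x) x 28 (y) mm, 20 mm deep; bay n is centred at y = 90 - 36 (n - 1) mm.
- bay_1 (a point): Mouth of bay 1, the left end of the row (x = 81, y = 90, z = 55 mm in the tester's frame). The deck before each bay carries as many small white dots as its number. A bay may be empty.
- selector_axis (a point): The point where the selector's upright axis meets the deck: x = -60, y = 0, z = 55 mm in the tester's frame. White marks 49 to 63 mm from it show the positions: a round spot for off (towards the tester's +y), then six bars at every 30 degrees clockwise seen from above: 1, 2, 3 (towards the bays, +x), 4, 5, 6 (towards -y).
- selector_tip (a point): Outer end of the selector's pointer, on its top edge: 42 mm from the axis, 31 mm above the deck. The selector is a black pointer knob: a hub 36 mm across, 15 mm high, with one bar 12 mm thick that reaches 42 mm from the axis on the pointing side (18 mm on the other); its upright sides stand 5 to 31 mm above the deck; white line on top.
- selector (a joint): Angle of the selector in rad, growing clockwise seen from above: 0 = off, n x 0.5236 (30 degrees) = position n for bay n; stops just past 0 and past position 6. A sprung ball gives a click at every position: a little past halfway the knob jumps on by itself to the next position and stays there. About 2 N at the pointer's end moves it over a click. It starts between off and 2, nearly always on one of them.
- start (a joint): Travel of the start button in m: 0 = up, 0.006 = right down (5 N); it springs back when released. More than 0.004 counts as pressed.
- start_top (a point): Centre of the top face of the start button: a round grey button 28 mm across in a black housing, on the deck at x = -75, y = -98 mm in the tester's frame. It is pressed straight down.
- tall_pack: The tall battery pack: a black block 48 (x) x 24 (y) x 75 mm high, 0.12 kg, standing loose in one bay with its foot 20 mm below the deck, so that it stands 55 mm above the deck. Origin: centre of its underside.
- slim_pack_a: A slim battery pack, one of four alike: a black block 40 (x) x 16 (y) x 42 mm high, standing loose in another bay, 22 mm above the deck. Origin: centre of its underside.
- slim_pack_b: A slim battery pack, one of four alike: a black block 40 (x) x 16 (y) x 42 mm high, standing loose in another bay, 22 mm above the deck. Origin: centre of its underside.
- slim_pack_c: A slim battery pack, one of four alike: a black block 40 (x) x 16 (y) x 42 mm high, standing loose in another bay, 22 mm above the deck. Origin: centre of its underside.
- slim_pack_d: A slim battery pack, one of four alike: a black block 40 (x) x 16 (y) x 42 mm high, standing loose in another bay, 22 mm above the deck. Origin: centre of its underside.
- robot_car: Four-wheeled model robot car, black, 220 x 180 mm, 105 mm high, loose on the table to the left. Origin: under its centre, table level.
- drone: Small four-rotor drone, grey and black, about 190 x 150 mm, 40 mm high, loose on the table to the right. Origin: under its centre.
- spare_wheel: Spare black roller wheel lying flat, 68 mm in diameter, 30 mm high, loose to the right. Origin: under its centre.
- mug: White mug, 80 mm in diameter, 90 mm high, loose on the near left. Origin: under its centre.
- screwdriver: Screwdriver lying loose on the far right. Origin: under it.

How it is judged:
By the outcome, as a careful person would: the job done as asked, in the order asked, and still so for the second after the job is handed in, with the robot touching nothing.
It also fails if it takes over 54 s, if anything falls off the work surface, if the arm or the gripper's body presses on something with over 40 N, if the wrist force passes 120 N, or if a joint passes its speed limit or range.

## Working session

There is one attempt and no reset: what is moved stays moved. The work goes in short steps, Python scripts to look and compute and a tool call to move; the robot and the scene stay as the last step left them, time stands still between calls to the robot, and variables do not carry over. Pictures are saved under pics/ and viewed, and the job is handed in when it is done.

Besides the shell and the picture viewer there is one more tool, called after "Request:" as name(argument=value, ...) on one line, values as JSON. drive_tool: Moves the arm, as the interface text tells. Its arguments: {"type":"object","properties":{"motion":{"type":"array","items":{"type":"array"}},"claw":{"type":"number"},"force":{"type":"number"}},"required":["motion"]}

```bash
mkdir -p pics; ls
python3 - <<'E'
from workcell import env
import cv2
for n in("side","top"):
    im=env.grab_frame(n); cv2.imwrite(f"pics/{n}0.png",im[:,:,::-1]); cv2.imwrite(f"pics/{n}0raw.png",im[:,:,::-1])
    p=env.camera_params(n); print(n,p)
print(env.state())
E
```

```text
pics
side {'fov_y': 52.83706501828358, 'cx': 241.83303886472387, 'cy': 190.9854836575828, 'k1': -0.13474267876643145, 'pose': array([[-9.88892696e-01, -1.13210927e-01,  9.63043199e-02,
         4.16731494e+02],
       [-1.47421965e-01,  6.64618109e-01, -7.32495415e-01,
         8.04317958e+02],
       [ 1.89208897e-02, -7.38556738e-01, -6.73925771e-01,
         8.34707493e+02],
       [ 0.00000000e+00,  0.00000000e+00,  0.00000000e+00,
         1.00000000e+00]])}
top {'fov_y': 56.251337833507236, 'cx': 256.56008729525814, 'cy': 190.84650606984084, 'k1': -0.09051043741678383, 'pose': array([[-1.90597890e-02, -9.84477352e-01,  1.74473690e-01,
         3.11362621e+02],
       [-9.99742271e-01,  1.66132465e-02, -1.54723145e-02,
         1.23049179e+01],
       [ 1.23335688e-02, -1.74723622e-01, -9.84540268e-01,
         1.23904704e+03],
       [ 0.00000000e+00,  0.00000000e+00,  0.00000000e+00,
         1.00000000e+00]])}
{'time_s': 0.1, 'qpos': array([ 7.55724271e+01,  1.83483759e+01,  8.96965707e+01, -1.06414382e-03,
        7.20438806e+01, -1.14508461e+00]), 'qvel': array([ 0.09211446, -0.12379008, -0.18622649, -0.03186468,  0.04249506,
        0.01999428]), 'effort': array([-4.43494710e-04, -4.13334095e+01, -2.32508361e+01,  7.28671253e-02,
        4.21514700e-02, -6.60826640e-05]), 'ee_pos': array([131.99806228, 559.20535881, 213.21964186]), 'ee_rot': array([-1.79999236e+02,  8.88297429e-02,  7.67178411e+01]), 'force': array([-0.1508062 ,  0.75213292, -0.06031114]), 'torque': array([-0.02839831,  0.05163243,  0.02088327]), 'gripper_width': 91.33233953426846}
```

View pics/side0.png

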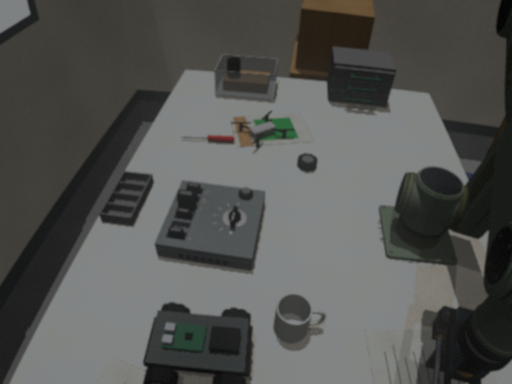

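View pics/top0.png

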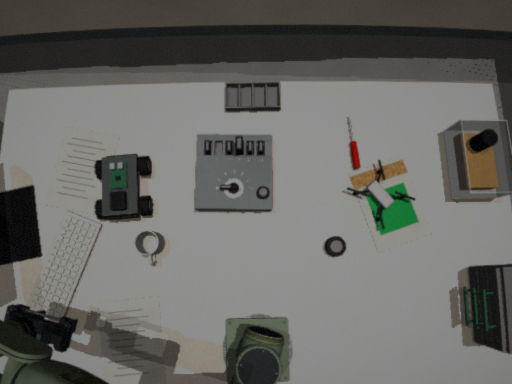

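The top view shows the tester at about (234,172), the selector at (232,188) and the button at (263,192). I'll zoom in on both views.

Run:
```python
import cv2
a=cv2.imread("pics/top0raw.png")[125:220,185:285]; b=cv2.imread("pics/side0raw.png")[170:275,150:275]
cv2.imwrite("pics/tz.png",cv2.convertScaleAbs(cv2.resize(a,(600,570),interpolation=cv2.INTER_CUBIC),alpha=1.6))
cv2.imwrite("pics/sz.png",cv2.convertScaleAbs(cv2.resize(b,(700,588),interpolation=cv2.INTER_CUBIC),alpha=1.8))
```

```text
(no output)
```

View pics/tz.png

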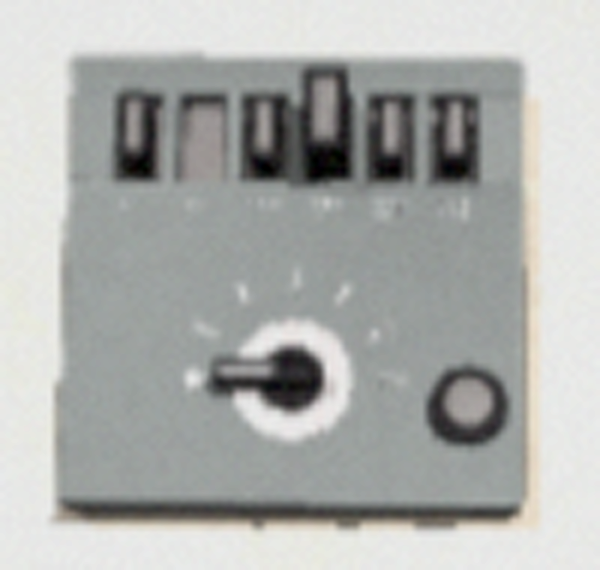

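View pics/sz.png

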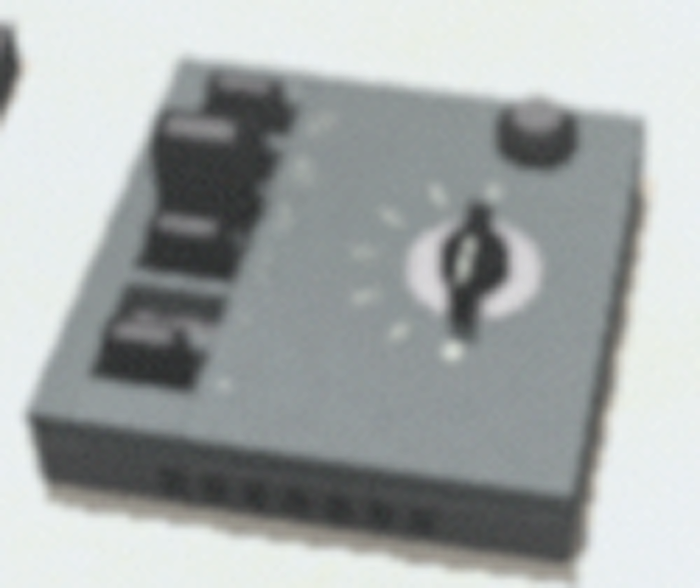

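The tall pack is in bay 4: from the left the bays hold slim, nothing, slim, tall, slim, slim. The selector is on off, at top-zoom (215,378). Next I'll fit the tester pose from the white marks and deck corners in both views.

```bash
cat > h.py <<'E'
import numpy as np, json
from workcell import env
def cam(n):
    p=env.camera_params(n); p['f']=192/np.tan(np.radians(p['fov_y']/2)); p['T']=np.linalg.inv(p['pose']); return p
def proj(p,X):
    c=p['T'][:3,:3]@X+p['T'][:3,3]; s=c[:2]/c[2]; s=s*(1+p['k1']*(s@s)); return s*p['f']+[p['cx'],p['cy']]
def st(q,X):
    c,s=np.cos(q[2]),np.sin(q[2]); return np.array([q[0]+c*X[0]-s*X[1],q[1]+s*X[0]+c*X[1],X[2]])
E
cat > fit.py <<'E'
from h import *
from scipy.optimize import least_squares
A=lambda n,r=56:(-60+r*np.sin(n*np.pi/6),r*np.cos(n*np.pi/6),55)
pts=[A(i) for i in range(7)]+[(-60,0,55),(130,130,55),(130,-130,55),(-130,-130,55),(-130,130,55)]
t=[(193,379),(205,330),(242,292),(296,280),(344,293),(376,334),(395,379),(293,379),(72,58),(522,62),(522,505),(62,500)]
s=[(452,350),(398,332),(365,297),(362,252),(390,217),(437,194),(493,190),(475,268),(30,418),(182,62),(645,118),(575,495)]
tp=[((u+.5)/6-.5+185,(v+.5)/6-.5+125) for u,v in t]; sp=[((u+.5)/5.6-.5+150,(v+.5)/5.6-.5+170) for u,v in s]
def solve(which,full=False):
    def f(q): return np.concatenate([proj(cam(n),st(q,X))-np.array(x) for n,L in which for X,x in zip(pts,L)])
    r=least_squares(f,[500,50,0],loss='soft_l1'); return r.x,f(r.x).reshape(-1,2)
for w in ([("top",tp)],[("side",sp)],[("top",tp),("side",sp)]):
    q,r=solve(w); print(q.round(3)); print(r.round(1).tolist())
json.dump(list(q),open("q.json","w"))
for nm,X in [("axis",(-60,0,86)),("tip",(-60,42,86)),("btn",(-75,-98,70))]: print(nm,st(q,X))
p=cam("top")
for h in(65,70,75,80,85): print(h,proj(p,st(q,(-75,-98,h))),proj(cam("side"),st(q,(-75,-98,h))))
print("meas",(467.5/6-.4+185,399.5/6-.4+125),(538.5/5.6-.4+150,115/5.6-.4+170))
E
python3 fit.py
```

```text
[ 5.9276e+02  7.0084e+01 -2.3000e-02]
[[-0.1, -0.0], [0.3, -0.0], [0.3, 0.4], [-0.4, 0.3], [-0.1, 0.3], [0.6, -0.5], [-0.4, 0.2], [-0.1, 0.1], [0.0, -0.7], [0.2, -0.9], [0.6, 0.0], [-1.0, 0.4]]
[ 5.92691e+02  6.84410e+01 -1.50000e-02]
[[0.3, 0.4], [0.2, 0.2], [0.3, -0.0], [0.3, 0.4], [0.0, 0.1], [0.0, 0.2], [0.1, 0.3], [-0.1, 0.2], [-1.0, -0.8], [-0.9, -1.1], [0.0, -0.8], [0.2, -0.1]]
[ 5.92648e+02  6.93660e+01 -1.80000e-02]
[[0.2, 0.1], [0.5, 0.1], [0.5, 0.5], [-0.1, 0.3], [0.1, 0.3], [0.8, -0.6], [-0.1, 0.1], [0.2, 0.1], [0.0, -0.5], [0.3, -1.1], [1.0, -0.1], [-0.6, 0.6], [0.2, 0.7], [0.1, 0.5], [0.2, 0.2], [0.3, 0.7], [-0.0, 0.3], [0.0, 0.4], [0.1, 0.6], [-0.2, 0.5], [-1.2, -0.7], [-0.8, -1.0], [0.1, -0.5], [0.0, 0.3]]
axis [532.65804021  70.44643155  86.        ]
tip [533.4143929  112.43962065  86.        ]
btn [515.89564971 -27.26755038  70.        ]
65 [262.94235137 191.78595908] [245.21981639 192.53465378]
70 [262.98746941 191.5255579 ] [245.26212569 191.28081414]
75 [263.0329625  191.26298838] [245.30467738 190.01949925]
80 [263.07883531 190.9982234 ] [245.34747318 188.75065302]
85 [263.12509261 190.7312354 ] [245.3905148  187.47421896]
meas (262.51666666666665, 191.18333333333334) (245.7607142857143, 190.1357142857143)
```

Request:
drive_tool(motion=[[[0.0186,-0.0229,0],[0,0,-0.068]],[[0.0186,-0.0229,0],[0,0,-0.068]],[[0.0186,-0.0229,0],[0,0,-0.068]],[[0.0186,-0.0229,0],[0,0,-0.068]],[[0.0186,-0.0229,0],[0,0,-0.068]],[[0.0186,-0.0229,0],[0,0,-0.068]],[[0.0186,-0.0229,0],[0,0,-0.068]],[[0.0186,-0.0229,0],[0,0,-0.068]],[[0.0186,-0.0229,0],[0,0,-0.068]],[[0.0186,-0.0229,0],[0,0,-0.068]]], claw=0, force=20)

```text
time_s: 0.93
ee_pos: [318.6, 329.2, 213.7]
ee_rot: [180.0, 0.0, 37.6]
force: [0.3, -0.0, 0.3]
gripper_width: 27.5
```

Request:
drive_tool(motion=[[[0.0186,-0.0229,0],[0,0,-0.068]],[[0.0186,-0.0229,0],[0,0,-0.068]],[[0.0186,-0.0229,0],[0,0,-0.068]],[[0.0186,-0.0229,0],[0,0,-0.068]],[[0.0186,-0.0229,0],[0,0,-0.068]],[[0.0186,-0.0229,0],[0,0,-0.068]],[[0.0186,-0.0229,0],[0,0,-0.068]],[[0.0186,-0.0229,0],[0,0,-0.068]],[[0.0186,-0.0229,0],[0,0,-0.068]],[[0.0186,-0.0229,0],[0,0,-0.068]]])

```text
time_s: 1.77
ee_pos: [504.5, 100.2, 213.6]
ee_rot: [180.0, 0.0, -1.4]
force: [0.4, -0.5, -0.4]
gripper_width: 0.6
```

Request:
drive_tool(motion=[[[0,0,-0.02],[0,0,0]],[[0,0,-0.02],[0,0,0]],[[0,0,-0.02],[0,0,0]],[[0,0,-0.02],[0,0,0]],[[0,0,-0.02],[0,0,0]],[[0,0,-0.01],[0,0,0]],[[0,0,0],[0,0,0]],[[0,0,0],[0,0,0]],[[0,0,0],[0,0,0]],[[0,0,0],[0,0,0]]])

```text
time_s: 2.6
ee_pos: [505.0, 101.8, 105.2]
ee_rot: [-180.0, -0.2, -1.2]
force: [0.0, -0.5, -0.7]
gripper_width: 0.5
```

Run:
```python
from workcell import env
import cv2
b=env.grab_frame("side")[150:275,150:300,::-1]
cv2.imwrite("pics/s1.png",cv2.convertScaleAbs(cv2.resize(b,(720,600),interpolation=cv2.INTER_CUBIC),alpha=1.8))
s=env.state();print(s['time_s'],s['ee_pos'],s['ee_rot'],s['force'],s['gripper_width'])
```

```text
2.65 [504.93077406 101.8074278  105.17840646] [-1.79972485e+02 -1.46334437e-01 -1.20056878e+00] [-0.1973707  -1.07224856 -0.15083844] 0.4923044784910974
```

View pics/s1.png

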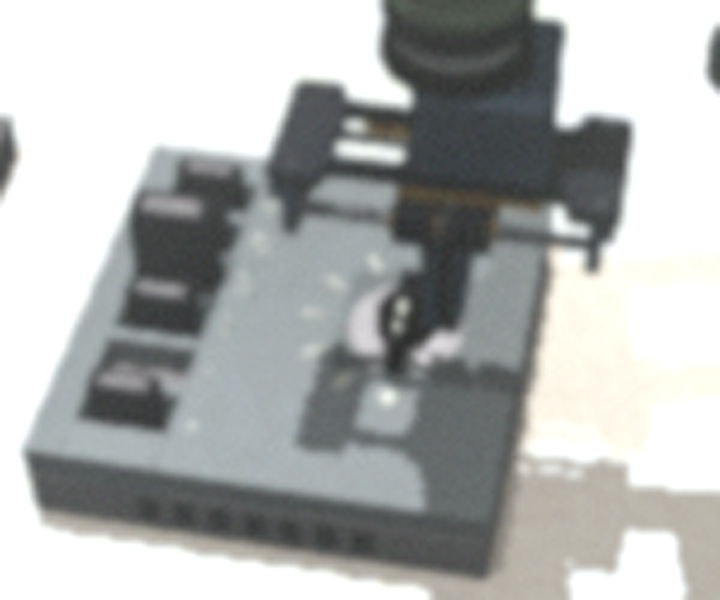

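Request:
drive_tool(motion=[[[0,0,-0.01],[0,0,0]],[[0,0,-0.01],[0,0,0]],[[0,0,-0.01],[0,0,0]],[[0,0,0],[0,0,0]],[[0,0,0],[0,0,0]],[[0.002,0,0],[0,0,0]],[[0.002,0,0],[0,0,0]],[[0.002,0,0],[0,0,0]],[[0,0,0],[0,0,0]],[[0,0,0],[0,0,0]]])

```text
time_s: 3.48
ee_pos: [510.4, 101.7, 74.2]
ee_rot: [-180.0, -0.0, -1.2]
force: [0.1, -0.3, -0.7]
gripper_width: 0.7
```

```bash
cat > arc.py <<'E'
from h import *
import sys
q=json.load(open("q.json")); A=st(q,(-60,0,0))[:2]
def P(t,r=31,d=19.5):
    t=np.radians(t); return st(q,(-60+r*np.sin(t)-d*np.cos(t), r*np.cos(t)+d*np.sin(t),0))[:2]
s=env.state();print(s['time_s'],s['ee_pos'],s['ee_rot'],s['force'],A)
prev=P(0);print(prev)
for t in range(6,127,6):
    p=P(t);print(t,p.round(1),((p-prev)/1000).round(4));prev=p
E
python3 arc.py
```

```text
3.4833 [510.44801381 101.66400351  74.19199992] [-1.79993609e+02 -3.81880331e-02 -1.20616636e+00] [ 0.07337066 -0.25791788 -0.74530141] [532.65804021  70.44643155]
[513.71946274 101.79256821]
6 [517.1 103.6] [0.0034 0.0018]
12 [520.7 105. ] [0.0036 0.0014]
18 [524.3 106.1] [0.0037 0.0011]
24 [528.1 106.8] [0.0038 0.0007]
30 [531.9 107.1] [0.0038 0.0003]
36 [535.8 106.9] [ 0.0038 -0.0001]
42 [539.6 106.4] [ 0.0038 -0.0005]
48 [543.3 105.5] [ 0.0037 -0.0009]
54 [546.9 104.2] [ 0.0036 -0.0013]
60 [550.3 102.5] [ 0.0034 -0.0017]
66 [553.6 100.5] [ 0.0033 -0.002 ]
72 [556.6  98.1] [ 0.003  -0.0024]
78 [559.4  95.5] [ 0.0028 -0.0027]
84 [561.9  92.6] [ 0.0025 -0.0029]
90 [564.   89.4] [ 0.0022 -0.0032]
96 [565.8  86. ] [ 0.0018 -0.0034]
102 [567.3  82.5] [ 0.0014 -0.0036]
108 [568.3  78.8] [ 0.0011 -0.0037]
114 [569.  75.] [ 0.0007 -0.0038]
120 [569.3  71.2] [ 0.0003 -0.0038]
126 [569.1  67.3] [-0.0001 -0.0038]
```

Request:
drive_tool(motion=[[[0.0017,0,0],[0,0,0]],[[0.0016,0,0],[0,0,0]],[[0.0034,0.0018,0],[0,0,-0.105]],[[0.0036,0.0014,0],[0,0,-0.105]],[[0.0037,0.0011,0],[0,0,-0.105]],[[0.0038,0.0007,0],[0,0,-0.105]],[[0.0038,0.0003,0],[0,0,-0.105]],[[0,0,0],[0,0,0]],[[0,0,0],[0,0,0]],[[0,0,0],[0,0,0]]])

```text
time_s: 4.32
ee_pos: [531.4, 106.9, 73.9]
ee_rot: [180.0, 0.0, -31.2]
force: [-0.1, 0.2, 0.4]
gripper_width: 0.5
```

Run:
```python
from workcell import env
import cv2
b=env.grab_frame("side")[150:275,150:300,::-1]
cv2.imwrite("pics/s2.png",cv2.convertScaleAbs(cv2.resize(b,(720,600),interpolation=cv2.INTER_CUBIC),alpha=1.8))
s=env.state();print(s['time_s'],s['ee_pos'],s['ee_rot'],s['force'],s['qpos'])
```

```text
4.3667 [531.40533932 106.86652528  73.93066629] [ 1.79983590e+02  9.26625679e-03 -3.11799858e+01] [-0.02487929 -0.14694489 -0.00483328] [ 1.01587787e+01  2.27482806e+01  1.05230503e+02 -7.86399956e-03
  5.20390124e+01  4.13436014e+01]
```

View pics/s2.png

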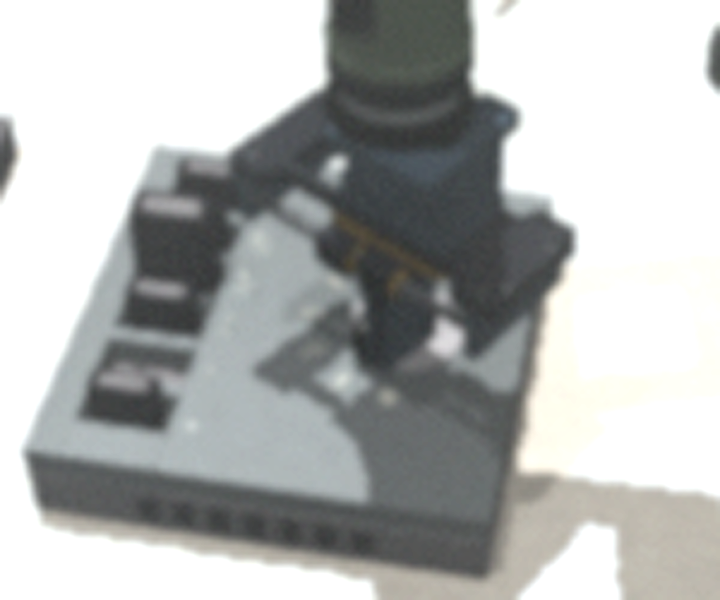

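Request:
drive_tool(motion=[[[0.0038,-0.0001,0],[0,0,-0.105]],[[0.0038,-0.0005,0],[0,0,-0.105]],[[0.0037,-0.0009,0],[0,0,-0.105]],[[0.0036,-0.0013,0],[0,0,-0.105]],[[0.0034,-0.0017,0],[0,0,-0.105]],[[0.0033,-0.002,0],[0,0,-0.105]],[[0.003,-0.0024,0],[0,0,-0.105]],[[0.0028,-0.0027,0],[0,0,-0.105]],[[0.0025,-0.0029,0],[0,0,-0.105]],[[0,0,0],[0,0,0]]])

```text
time_s: 5.2
ee_pos: [561.8, 92.1, 74.0]
ee_rot: [-180.0, -0.0, -85.5]
force: [0.5, -0.5, -0.1]
gripper_width: 0.6
```

Run:
```python
from workcell import env
import cv2
b=env.grab_frame("side")[150:275,150:300,::-1]
cv2.imwrite("pics/s3.png",cv2.convertScaleAbs(cv2.resize(b,(720,600),interpolation=cv2.INTER_CUBIC),alpha=2.2))
s=env.state();print(s['time_s'],s['ee_pos'],s['ee_rot'],s['force'],s['qpos'])
```

```text
5.25 [561.50660853  92.25984509  73.96262902] [ 1.79992460e+02 -6.68273040e-03 -8.52719261e+01] [ 0.11049671 -0.59112077  0.5952886 ] [ 8.17642751e+00  2.48139407e+01  1.01603691e+02 -7.72511448e-03
  5.35902962e+01  9.34529398e+01]
```

View pics/s3.png

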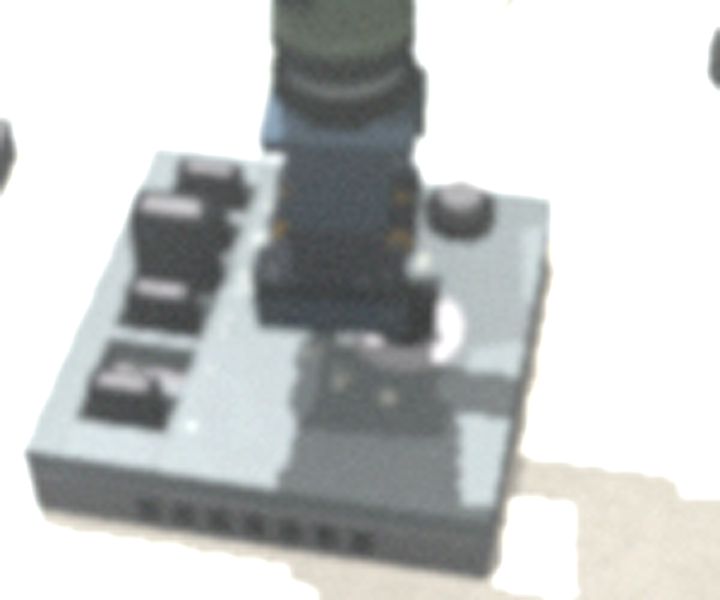

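Request:
drive_tool(motion=[[[0.0022,-0.0032,0],[0,0,-0.105]],[[0.0018,-0.0034,0],[0,0,-0.105]],[[0.0014,-0.0036,0],[0,0,-0.105]],[[0.0006,-0.0019,0],[0,0,-0.052]],[[0.0005,-0.0018,0],[0,0,-0.052]],[[0.0004,-0.0019,0],[0,0,-0.052]],[[0.0003,-0.0019,0],[0,0,-0.052]],[[0,0,0],[0,0,0]],[[0,0,0],[0,0,0]],[[0,0,0],[0,0,0]]])

```text
time_s: 6.08
ee_pos: [568.6, 74.9, 74.0]
ee_rot: [180.0, -0.0, -115.2]
force: [-0.2, -0.7, -0.8]
gripper_width: 0.5
```

Request:
drive_tool(motion=[[[0.003,0.005,0],[0,0,0]],[[0.003,0.005,0],[0,0,0]],[[0,0,0.03],[0,0,0]],[[0,0,0.03],[0,0,0]],[[0,0,0.03],[0,0,0]],[[0,0.03,0.0],[0,0,0.1]],[[0,0.03,0],[0,0,0.1]],[[0,0.03,0],[0,0,0.1]],[[0,0.03,0],[0,0,0.1]],[[0,0,0],[0,0,0]]])

```text
time_s: 6.92
ee_pos: [574.9, 210.4, 164.0]
ee_rot: [-180.0, 0.2, -92.0]
force: [-0.2, -0.1, 0.9]
gripper_width: 0.5
```

Run:
```python
from workcell import env
import cv2
b=env.grab_frame("side")[150:275,150:300,::-1]
cv2.imwrite("pics/s4.png",cv2.convertScaleAbs(cv2.resize(b,(720,600),interpolation=cv2.INTER_CUBIC),alpha=2.2))
a=env.grab_frame("top")[125:220,185:285,::-1]
cv2.imwrite("pics/t4.png",cv2.convertScaleAbs(cv2.resize(a,(600,570),interpolation=cv2.INTER_CUBIC),alpha=1.6))
s=env.state();print(s['time_s'],s['ee_pos'],s['ee_rot'],s['force'],s['qpos'])
```

```text
7.0167 [574.69402668 206.12937732 163.73080334] [ 1.79992783e+02 -2.74472589e-02 -9.23450972e+01] [0.70673652 0.01359419 0.47170356] [ 1.86651257e+01  2.34401646e+01  8.92138141e+01 -2.49578099e-02
  6.73626008e+01  1.11019834e+02]
```

View pics/s4.png

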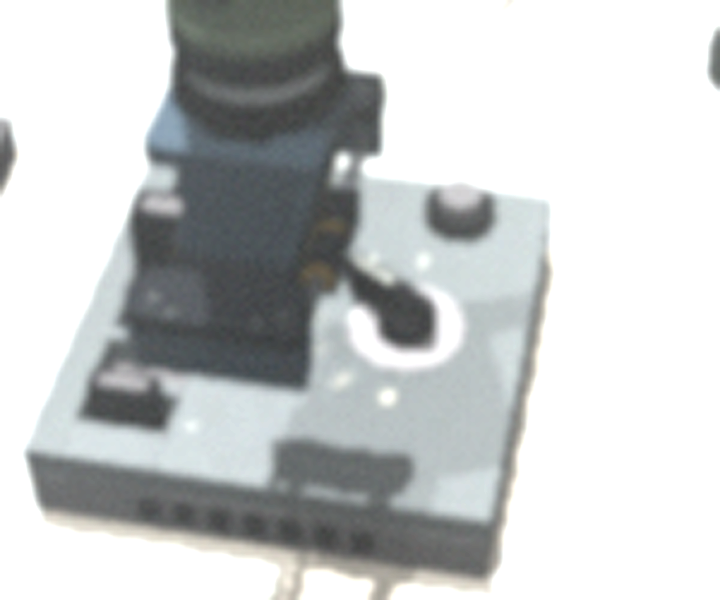

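View pics/t4.png

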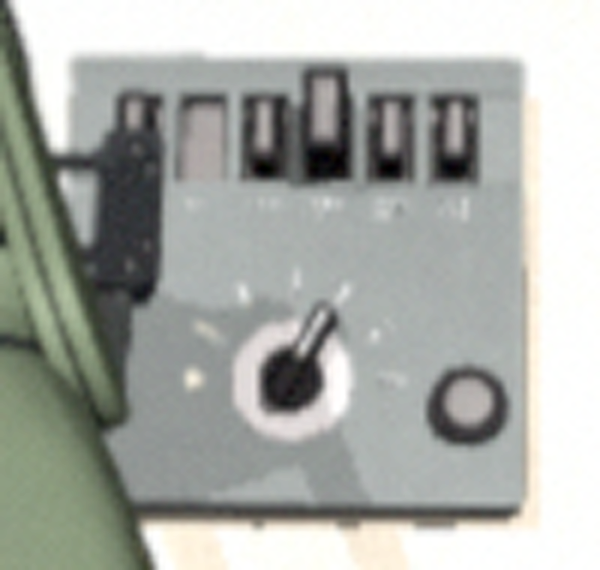

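The pointer is on bar 4, with its tip at top-zoom (328,312) and bar 4 at (344,293). Next is the start button.

Request:
drive_tool(motion=[[[-0.0059,-0.0233,0],[0,0,0]],[[-0.0059,-0.0233,0],[0,0,0]],[[-0.0059,-0.0233,0],[0,0,0]],[[-0.0059,-0.0233,0],[0,0,0]],[[-0.0059,-0.0233,0],[0,0,0]],[[-0.0059,-0.0233,0],[0,0,0]],[[-0.0059,-0.0233,0],[0,0,0]],[[-0.0059,-0.0233,0],[0,0,0]],[[-0.0059,-0.0233,0],[0,0,0]],[[-0.0059,-0.0233,0],[0,0,0]]])

```text
time_s: 7.85
ee_pos: [515.0, -30.4, 164.1]
ee_rot: [180.0, -0.0, -92.6]
force: [-0.4, -0.6, 0.2]
gripper_width: 0.4
```

Request:
drive_tool(motion=[[[0,0,-0.02],[0,0,0]],[[0,0,-0.02],[0,0,0]],[[0,0,-0.02],[0,0,0]],[[0,0,-0.01],[0,0,0]],[[0,0,-0.005],[0,0,0]],[[0,0,0],[0,0,0]],[[0,0,0],[0,0,0]],[[0,0,0],[0,0,0]],[[0,0,0],[0,0,0]],[[0,0,0],[0,0,0]]])

```text
time_s: 8.68
ee_pos: [516.4, -28.2, 89.8]
ee_rot: [-179.9, -0.0, -92.5]
force: [0.1, -0.3, -0.5]
gripper_width: 0.5
```

Run:
```python
from workcell import env
import cv2
b=env.grab_frame("side")[150:275,150:300,::-1]
cv2.imwrite("pics/s5.png",cv2.convertScaleAbs(cv2.resize(b,(720,600),interpolation=cv2.INTER_CUBIC),alpha=2.2))
s=env.state();print(s['time_s'],s['ee_pos'],s['ee_rot'],s['force'],s['qpos'])
```

```text
8.7333 [516.20323479 -28.19503694  89.63896671] [-1.79923751e+02 -8.31856878e-03 -9.24645703e+01] [-0.17356408  0.447125    0.53619186] [-4.39730489e+00  1.96970609e+01  1.07499586e+02 -7.21605240e-03
  5.27268672e+01  8.80716262e+01]
```

View pics/s5.png

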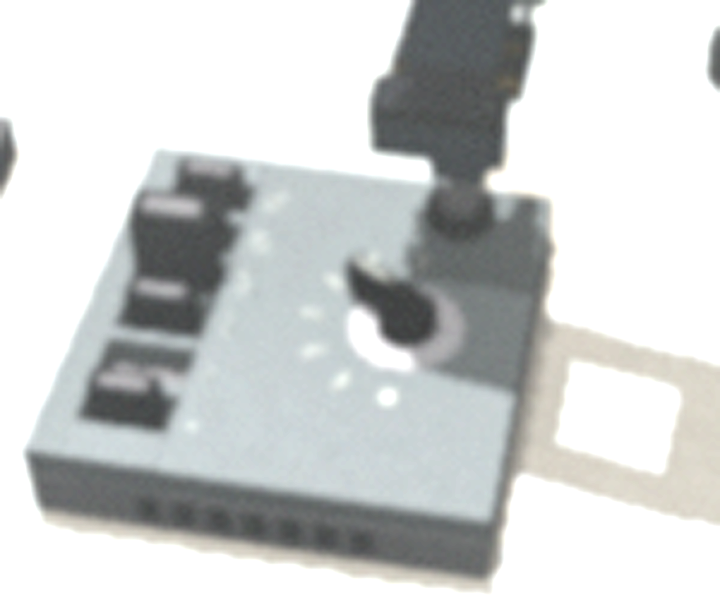

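The finger is above the button, at about (458,190), and the pointer is still on 4. I'll press slowly.

Request:
drive_tool(motion=[[[0,0.001,-0.002],[0,0,0]],[[0,0,-0.002],[0,0,0]],[[0,0,-0.002],[0,0,0]],[[0,0,-0.002],[0,0,0]],[[0,0,-0.002],[0,0,0]],[[0,0,-0.002],[0,0,0]],[[0,0,-0.002],[0,0,0]],[[0,0,0],[0,0,0]],[[0,0,0],[0,0,0]],[[0,0,0],[0,0,0]]])

```text
time_s: 9.57
ee_pos: [515.7, -27.3, 75.1]
ee_rot: [180.0, -0.0, -92.5]
force: [-0.6, 0.3, 2.0]
gripper_width: 0.3
```

Request:
drive_tool(motion=[[[0,0,-0.001],[0,0,0]],[[0,0,-0.001],[0,0,0]],[[0,0,-0.001],[0,0,0]],[[0,0,0],[0,0,0]],[[0,0,0],[0,0,0]],[[0,0,0],[0,0,0]],[[0,0,0],[0,0,0]],[[0,0,0],[0,0,0]],[[0,0,0],[0,0,0]],[[0,0,0],[0,0,0]]])

```text
time_s: 10.4
ee_pos: [515.7, -27.3, 72.0]
ee_rot: [180.0, -0.0, -92.5]
force: [-0.5, 0.6, 4.6]
gripper_width: 0.3
```

Request:
drive_tool(motion=[[[0,0,-0.001],[0,0,0]],[[0,0,-0.001],[0,0,0]],[[0,0,0],[0,0,0]],[[0,0,0],[0,0,0]],[[0,0,0],[0,0,0]],[[0,0,0],[0,0,0]],[[0,0,0],[0,0,0]],[[0,0,0],[0,0,0]],[[0,0,0],[0,0,0]],[[0,0,0],[0,0,0]]])

```text
time_s: 11.23
ee_pos: [515.8, -27.3, 71.1]
ee_rot: [-180.0, -0.0, -92.5]
force: [-4.3, 0.4, 13.3]
gripper_width: 0.3
```

The force rose by about 0.83 N/mm, which extrapolates to 5 N at z ≈ 71.5, and it went stiff there: 13 N at 71.1. That matches the 6 mm end stop, so I'm releasing.

Request:
drive_tool(motion=[[[0,0,0.002],[0,0,0]],[[0,0,0.003],[0,0,0]],[[0,0,0.005],[0,0,0]],[[0,0,0.01],[0,0,0]],[[0,0,0.02],[0,0,0]],[[0,0,0.02],[0,0,0]],[[0,0,0.02],[0,0,0]],[[0,0,0.02],[0,0,0]],[[0,0,0.02],[0,0,0]],[[0,0,0],[0,0,0]]])

```text
time_s: 12.07
ee_pos: [518.6, -27.5, 194.3]
ee_rot: [-179.5, -0.0, -92.5]
force: [1.4, 0.5, -0.2]
gripper_width: 0.6
```

Request:
drive_tool(motion=[[[-0.01,-0.02,0.005],[0,0,0]],[[-0.01,-0.02,0.005],[0,0,0]],[[-0.01,-0.02,0.005],[0,0,0]],[[-0.01,-0.02,0.005],[0,0,0]],[[-0.01,-0.02,0.005],[0,0,0]],[[-0.01,-0.02,0.005],[0,0,0]],[[-0.01,-0.02,0.005],[0,0,0]],[[0,0,0],[0,0,0]],[[0,0,0],[0,0,0]],[[0,0,0],[0,0,0]]])

```text
time_s: 12.9
ee_pos: [445.8, -166.8, 224.4]
ee_rot: [180.0, 0.0, -92.5]
force: [-0.5, 0.0, -0.4]
gripper_width: 0.6
```

Run:
```python
from workcell import env
import cv2
i=env.grab_frame("side")[:,:,::-1];cv2.imwrite("pics/s6full.png",i);b=i[170:275,150:275]
cv2.imwrite("pics/s6.png",cv2.convertScaleAbs(cv2.resize(b,(700,588),interpolation=cv2.INTER_CUBIC),alpha=1.8))
i=env.grab_frame("top")[:,:,::-1];cv2.imwrite("pics/t6full.png",i);b=i[125:220,185:285]
cv2.imwrite("pics/t6.png",cv2.convertScaleAbs(cv2.resize(b,(600,570),interpolation=cv2.INTER_CUBIC),alpha=1.6))
s=env.state();print(s['time_s'],s['ee_pos'],s['force'])
```

```text
13.0 [ 445.96546869 -166.4522463   224.41803057] [-0.33631355  0.10416031  0.32434401]
```

View pics/s6.png

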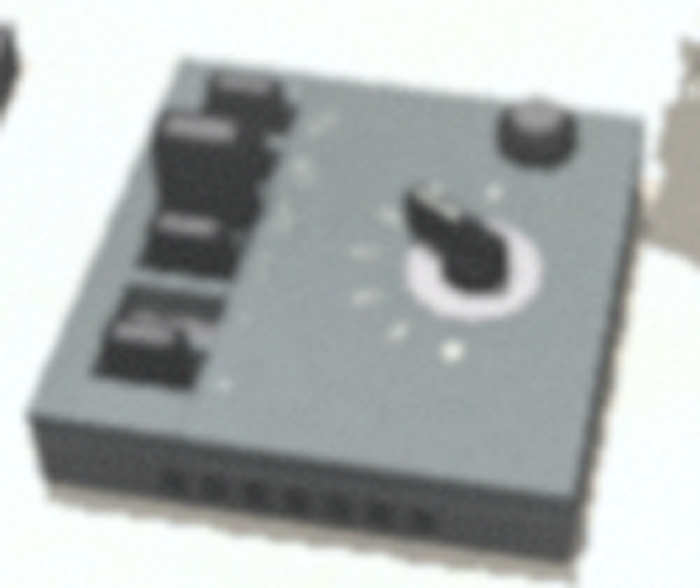

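View pics/t6full.png

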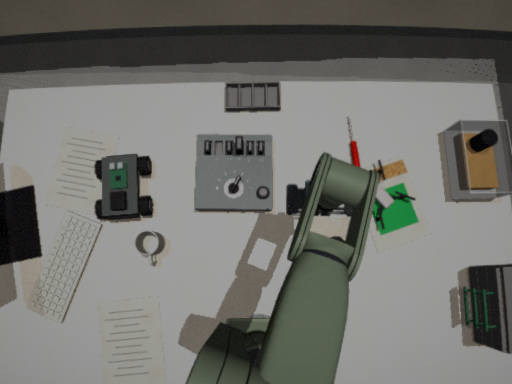

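View pics/t6.png

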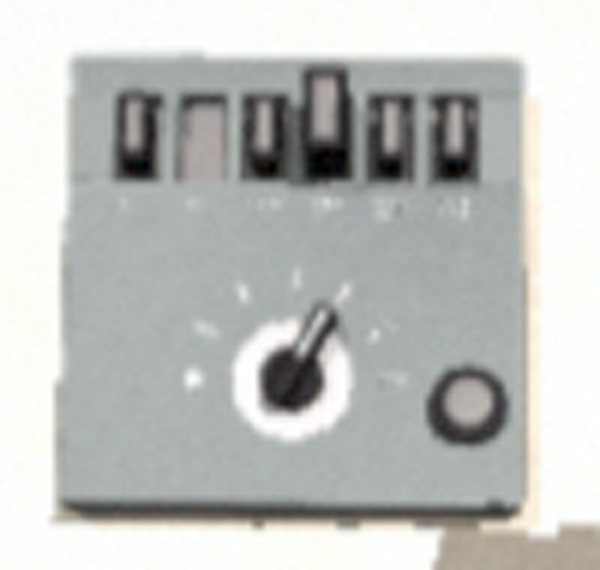

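```bash
python3 -c "
from workcell import env
print(env.job_done())"
```

```text
the job is handed in; nothing more can be done
None
```

The selector now points to position 4, the bay with the tall pack, and the start button has been pressed down and released. I've handed the job in; the last clock reading was about 13 s.

- **Bay:** From the left, the bays hold slim, nothing, slim, tall, slim, slim, so the tall pack is in bay 4. I pushed the pointer from off with the shut fingertips through four clicks. Pictures from both cameras show it on the fourth bar, before and after the button press.
- **Button:** The force rose as expected for the button's spring, to 4.6 N at z = 72.0. It then went stiff, reaching 13 N at z = 71.1, which I took as the bottom stop. The last pictures show the button up again.
- **Rest of the scene:** Packs, car and mug look unmoved. The arm hid part of the drone and the spare wheel in the last top picture, but it passed well above them.
- **A check that disagreed:** The cameras put the button's top at about 73–75 mm, while the force readings suggest about 77.5 mm. I therefore know the button went fully down from the force readings, not from a picture.

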